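# Hold a chest lid at its balance point for fitting its stay

## Robot

A 6-joint arm with a two-finger parallel gripper is mounted at the origin on the work surface. World frame = base frame: x ahead of the robot, y to its left, z up, the work surface at z = 0. Lengths are in mm, angles in rad, forces in N, time in s.
With the tool pointing down it reaches from about 350 to 875 mm from the base axis. Payload 4.2 kg.
Tool frame: the origin (TCP) lies midway between the tips of the shut fingers; the grasp point (between the pads) lies 19 mm behind it; z points along the fingers, y is the direction in which the jaws open and shut (so a half turn about z gives the same grasp; the last joint's range is limited). The gripper opens to 85 mm and grips with 20 to 120 N. Pads are 22 mm wide; open, the fingers measure 114 mm over their backs; the gripper's body (76 mm by 85 mm) begins 54 mm behind the grasp point. The pads swing forward as they close: fully open they stand 13 mm farther back than shut.
Start: joints at [-1.09, 0.385, 0.008, 0, -1.194, -0.259], TCP at [137.509, -609.664, 231.312] pointing down, gripper open.
Joint ranges: [-3.14, 3.14], [-1.21, 2.06], [-1.07, 1.41], [-3.16, 2.05], [-2.99, -0.16], [-3.1, 3.1]. Speed limits (rad/s): [2.79, 2.79, 3.14, 3.14, 3.14, 3.14].

## Interface

Orientations are given as a unit quaternion [x, y, z, w].
In Python, from bench import arm, eyes, nets gives the robot as it stands.
- The arm moves only by the tool jog_arm, never from a script. Its argument "rows" is a list of rows, each a list of 3 entries, a list of its own where there are three numbers: the shift along the tool's x, y, z in cm, then the turn, a rotation vector about the tool's x, y, z in degrees, then the finger opening in cm, from 0 to 8.54. In form: [[[x, y, z], [ax, ay, az], jaw], ...]. A call has 1 to 10 rows; each row shifts and turns the commanded pose from where the row before left it, along the tool's axes as they then stand; what a row does not reach is not made up. A row lasts 1/8 s, in which the tool goes at most 62.5 mm and 10.7 degrees, less where a joint would pass 70% of its speed; a pose out of reach is approached as far as the arm can. A call with a gripper value outside its range is refused whole. The fingers move at their own pace and stop on an object; the grip force is fixed at half the most. Time passes only in rows, so rows that do not move let the fingers close. It gives the time, the measured TCP pose, the force and the opening at its end, in the units of the state.
- arm.read_state(): the state, without advancing time (a new reading comes with each control period).
- eyes.get_image(name): name is "scene" or "top"; returns the picture (480x640x3 uint8, red, green, blue); there is no depth.
- eyes.camera_model(name): a dict with "K" (3x3 intrinsics, pixels), "rvec" (rotation vector, rad) and "tvec" (3), from world to camera coordinates, as OpenCV has them. Camera axes: x right, y down, z forward; pixel columns grow to the right and rows downward; lengths in mm; the calibration is good to about 2 mm. A picture is of the moment at which its call begins. camera_model takes no time and is no camera call.
- arm.job_done(): hands the job in, once; it reports no verdict.
Trained networks look in the newest picture that a camera, given by its name, has taken for a name from the list of things; names that differ only in an ending like _2 or _b are one class to them, and where a whole thing is asked for, a point or a joint stands for the part that bears it (a point fixed in the world has none). Each returns a list of dicts, best first, with "conf" (0 to 1); they miss things now and then, are a little off and sometimes report something else, mostly with a low value. They report only what shows in the picture. A call takes as long as a camera call. They do not tell look-alikes from the thing itself.
- nets.boxes_of(camera, name): "position" ([column, row] as shares, 0 to 1, of the picture: columns of its width, rows of its height, amid what is visible of it).
The state is a dict: "clock": time; "joints": joint angles; "joint_vel": joint speeds; "joint_efforts": joint torques, N m; "position": TCP position; "ee_rot": TCP orientation; "contact_force": force on the tool from outside, world axes, zero at the start; "wrist_torque": the same for the moment, N m; "gripper_width": finger opening in mm.
Only numpy, scipy, OpenCV 4.12 (cv2) and the standard library are available. Lean on these libraries where they do the work, as an engineer would, in place of code of your own. Each camera call takes 0.05 s, during which the arm holds its last target.

## Task

A lid stay is about to be screwed onto the fittings chest. Tip up the loose lid of the small screw box by the wooden strip along one edge, lift it off, set it down gently the right way up, flat on the bench, and let it go; then swing the chest's hinged lid up to its balance point, where it would fall neither shut nor back, and finish while still gripping it and holding it steady there. Never let the chest lid go over backwards, and leave the screw box and everything else on the bench where it stands.

Things in the scene. Friction and masses are not known exactly. Their poses are not given: they have to be found in the camera images.
- chest_lid (a joint): angle of the chest's hinged lid: 0 rad closed, grows as it opens, stop at 2.1 rad. No stay, hinge almost frictionless: let go, it falls shut below 1.31 rad (75 degrees) and back above it; 1.31 is its balance point (centre of mass over the hinge axis; closed, that centre is 102 mm in front of the axis and 27 mm above it). Lid 170 x 260 x 40 mm, 0.3 to 0.6 kg.
- chest_hinge (a point): middle of the chest lid's hinge axis, 90 mm above the bench, on the chest's back upper edge. Axes: x from the chest's front (handle side) to its back, y along the hinge axis, z up; the lid turns about +y as it opens. With the lid closed its front face is 170 mm from the axis towards -x.
- chest_handle (a point): centre of the bar of the steel D handle on the chest lid's front: round, 10 mm thick, 100 mm long, parallel to the hinge, 35 mm clear of the face. Lid closed: 210 mm from the hinge axis towards -x, 20 mm above it (110 mm over the bench); at balance: 206 mm above the axis, 34 mm to its -x side. The bar can turn in a light pinch, so a gripper can stay pointing down. Axes turn with the lid.
- box_mouth (a point): centre of the screw box's rim, 70 mm above the bench. Screw box: loose plain wooden box, 130 (x) x 100 (y) x 70 mm high, 7 mm walls, 0.9 kg, standing on the bench, z up.
- screw_box: the screw box; origin at the centre of its underside, axes as box_mouth. It stands to one side of the robot's centre line and the chest to the other (which is which varies); the bench beyond its outer side, away from the chest, is clear for at least 200 mm.
- lid_grip (a point): grip point on the screw box's loose lid, in the upright wooden strip (14 mm thick in x, 70 long in y, 32 tall): 22 mm above the board, 10 mm below the strip's top, 55 mm towards -x from the lid's centre. Lid axes: x from the strip's edge to the far edge, y along the strip, z up. Seated: 98 mm above the bench; lying flat on the bench on its plug: 33 mm.
- lid_far_edge (a point): middle of the lower far edge of that loose lid's board (the edge away from the strip), 122 mm along lid +x from lid_grip and 28 mm below it; it rests on the rim when seated, at 70 mm above the bench, 67 mm along +x from box_mouth.
- box_lid: the screw box's loose lid: wooden board 134 (x) x 104 (y) x 6 mm, about 0.1 kg, under it a 112 x 82 x 5 mm plug that sits in the box's mouth with 2 mm play. Origin at the centre of the board's lower face (the plug hangs below it).
- chest: the fittings chest without its lid: plain plywood, 170 deep (x) x 260 wide (y) x 90 mm high (130 with its lid shut), fixed to the bench; the larger of the two wooden boxes and the only one with a steel handle. Origin at the centre of its underside, axes as chest_hinge.
- lid_stay: bystander: folded brass lid stay, 186 x 24 mm, 11 mm high, lying flat; origin at the middle of its underside.
- thread_spool: bystander: upright spool, 40 mm diameter, 52 mm high; origin under its centre.
- screwdriver: bystander: screwdriver lying flat, about 200 mm long, near the robot.
- mallet: bystander: wooden mallet lying behind, head 60 mm thick and 100 mm long, whole about 260 mm long.
- cement_jar: bystander: amber jar, 68 mm diameter, 85 mm high; origin under its centre.
- wax_tin: bystander: closed tin, 80 mm diameter, 50 mm high; origin under its centre.
- setting_anvil: bystander: small steel setting anvil, 48 mm diameter, 28 mm high; origin under its centre.
Things that resemble listed ones, but are neither listed nor needed, are in the scene too. What is shaped like the box_lid but blue is not meant.

How it is judged:
By the outcome, as a careful person would: the job done as asked, in the order asked, and still so for the second after the job is handed in, while the arm keeps its last pose, push and grip.
It also fails if it takes over 64 s, if anything falls off the work surface, if the arm or the gripper's body presses on something with over 40 N, if the wrist force passes 120 N, or if a joint passes its speed limit or range.

## Working session

There is one attempt and no reset: what is moved stays moved. The work goes in short steps, Python scripts to look and compute and a tool call to move; the robot and the scene stay as the last step left them, time stands still between calls to the robot, and variables do not carry over. Pictures are saved under pics/ and viewed, and the job is handed in when it is done.

Besides the shell and the picture viewer there is one more tool, called after "Request:" by a JSON object that holds its "name" and its "arguments". jog_arm: Moves the arm, as the interface text tells. Its arguments: {"type":"object","properties":{"rows":{"type":"array","items":{"type":"array"}}},"required":["rows"]}

```bash
mkdir -p pics; ls; python3 - <<'E'
from bench import arm, eyes, nets
import cv2
for n in("scene","top"):
    im=eyes.get_image(n); cv2.imwrite(f"pics/{n}0.png",im[:,:,::-1]); print(n,eyes.camera_model(n))
    for t in("chest_handle","chest_hinge","chest","box_mouth","screw_box","lid_grip","lid_far_edge","box_lid","lid_stay","thread_spool","cement_jar","wax_tin","setting_anvil","mallet","screwdriver"):
        print(t,[(round(d["position"][0]*640),round(d["position"][1]*480),round(d["conf"],2)) for d in nets.boxes_of(n,t)][:4])
print(arm.read_state())
E
```

```text
pics
scene {'K': array([[603.78639844,   0.        , 315.72057867],
       [  0.        , 603.78639844, 237.72658836],
       [  0.        ,   0.        ,   1.        ]]), 'rvec': array([ 2.2310408 ,  1.10071983, -0.39665189]), 'tvec': array([-180.79199001, -321.20386969, 1706.59478403])}
chest_handle [(473, 178, 0.59)]
chest_hinge [(468, 191, 0.86)]
chest [(470, 191, 0.57)]
box_mouth [(316, 290, 0.7)]
screw_box [(314, 289, 0.58)]
lid_grip [(214, 205, 0.88), (313, 262, 0.85), (375, 138, 0.85), (96, 290, 0.75)]
lid_far_edge [(213, 208, 0.83), (313, 259, 0.81), (380, 141, 0.79), (417, 270, 0.74)]
box_lid [(314, 263, 0.98), (101, 290, 0.97), (382, 141, 0.95), (216, 208, 0.88)]
lid_stay [(410, 267, 0.81)]
thread_spool [(350, 216, 0.66)]
cement_jar [(480, 288, 0.8)]
wax_tin [(512, 257, 0.63)]
setting_anvil [(279, 221, 0.59)]
mallet [(406, 335, 0.86), (310, 260, 0.23)]
screwdriver [(335, 200, 0.72), (511, 256, 0.39)]
top {'K': array([[600.21090794,   0.        , 320.4170873 ],
       [  0.        , 600.21090794, 236.73709257],
       [  0.        ,   0.        ,   1.        ]]), 'rvec': ar
[... 837 characters left out ...]
clock': 1.6, 'joints': array([-1.09037781e+00,  3.84752174e-01,  7.91577010e-03,  9.52527429e-06,
       -1.19398251e+00, -2.58597448e-01]), 'joint_vel': array([ 0.00067233, -0.00061164,  0.00101722, -0.00130508,  0.00114496,
       -0.00123599]), 'joint_efforts': array([ 4.02381474e-04, -3.92079592e+01,  1.88616621e+01,  4.19049919e+00,
       -2.26574193e-04,  4.36195773e-07]), 'position': array([ 137.5278028 , -609.67714049,  231.28815246]), 'ee_rot': array([-1.10685029e-01,  9.93855535e-01,  8.93393228e-06, -8.20910019e-06]), 'contact_force': array([-0.21363235,  0.51113   ,  0.68281157]), 'wrist_torque': array([-0.01298416, -0.0158925 , -0.03008717]), 'gripper_width': 85.44679371995721}
```

View pics/scene0.png

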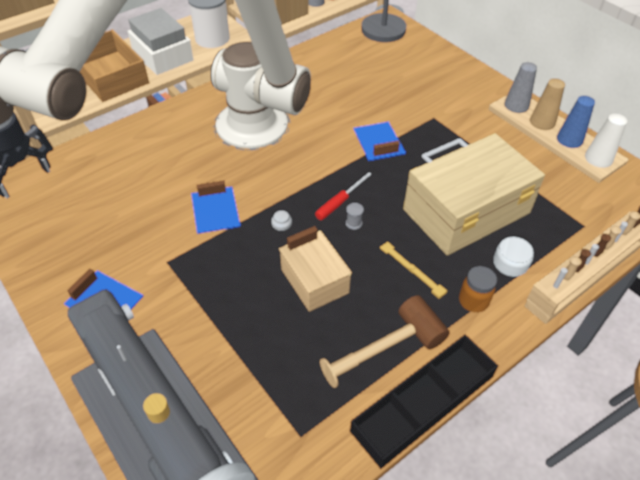

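View pics/top0.png

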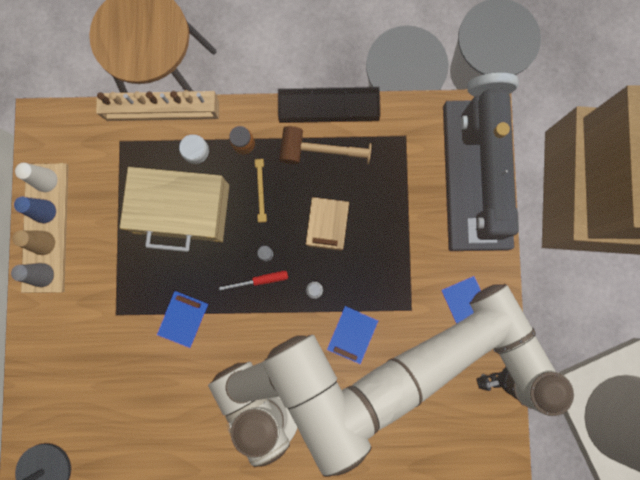

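```bash
python3 - <<'E'
import cv2,numpy as np
t=cv2.imread("pics/top0.png");s=cv2.imread("pics/scene0.png")
a=cv2.resize(t[185:260,295:360],None,fx=7,fy=7,interpolation=3)
b=cv2.resize(s[220:315,270:360],None,fx=6,fy=6,interpolation=3)
c=cv2.resize(t[160:260,110:240],None,fx=6,fy=6,interpolation=3)
d=cv2.resize(s[130:250,395:555],None,fx=5,fy=5,interpolation=3)
for n,i in zip("abcd",(a,b,c,d)): cv2.imwrite(f"pics/crop_{n}.png",i); print(i.shape)
E
```

```text
(525, 455, 3)
(570, 540, 3)
(600, 780, 3)
(600, 800, 3)
```

View pics/crop_a.png

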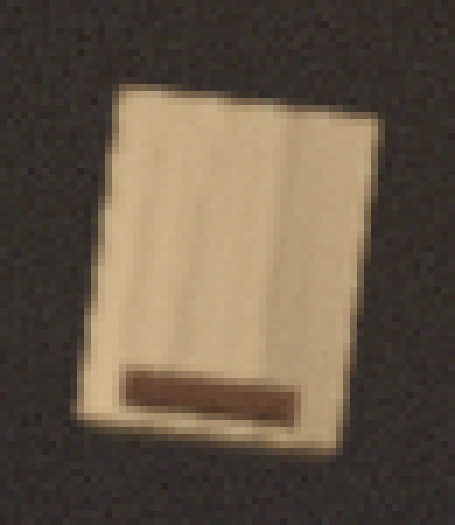

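View pics/crop_b.png

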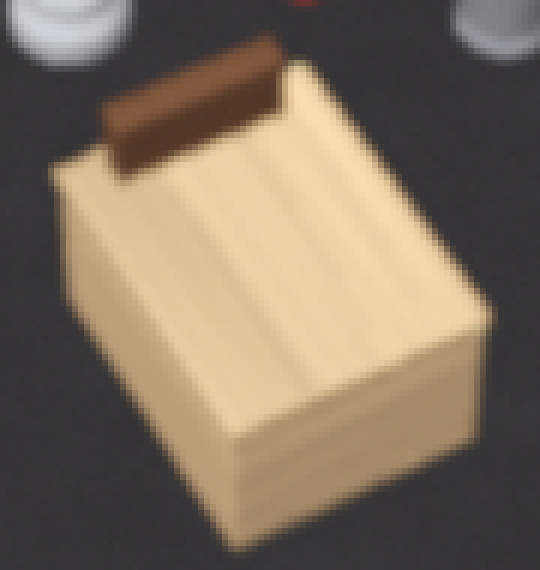

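View pics/crop_c.png

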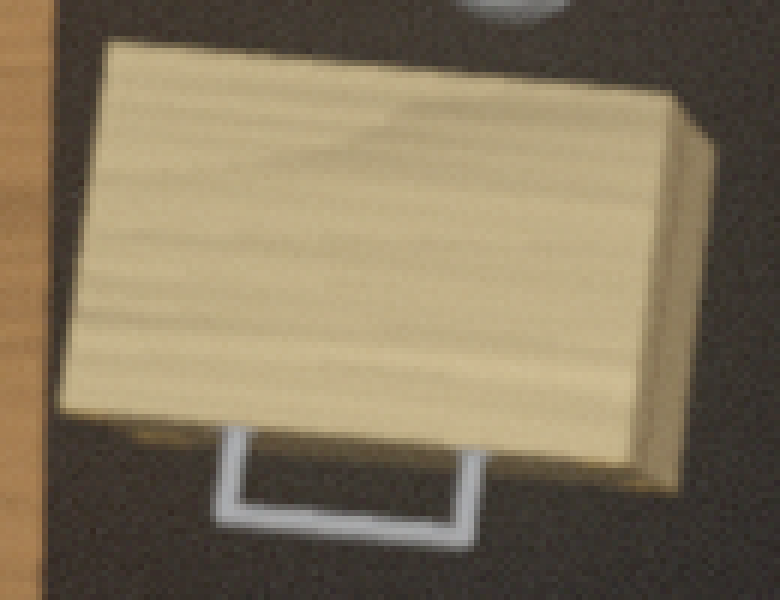

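View pics/crop_d.png

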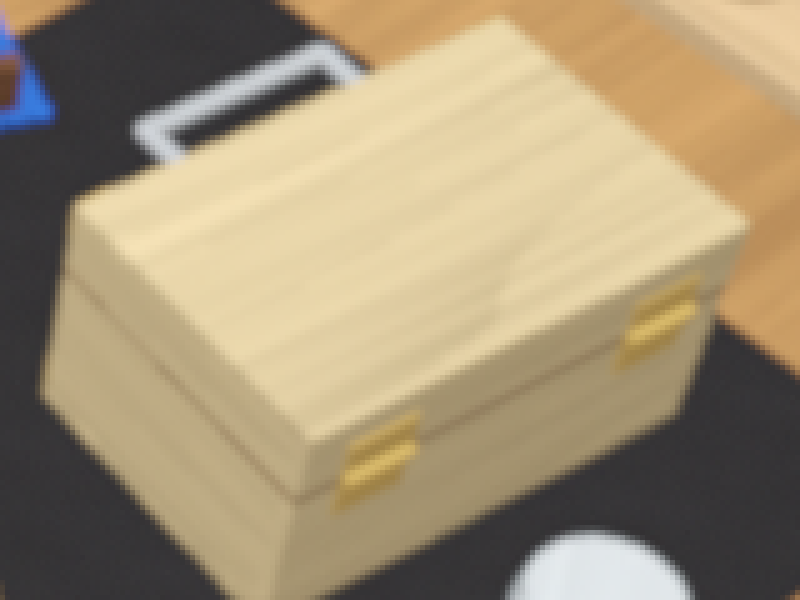

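```bash
cat > h.py <<'E'
import numpy as np,cv2
from scipy.optimize import least_squares
from bench import arm,eyes,nets
cams={n:eyes.camera_model(n) for n in("scene","top")}
def proj(n,P):
    c=cams[n]; return cv2.projectPoints(np.float64(P).reshape(-1,3),c["rvec"],c["tvec"],c["K"],None)[0].reshape(-1,2)
def ray(n,uv,z):
    c=cams[n];R=cv2.Rodrigues(c["rvec"])[0];o=-R.T@np.ravel(c["tvec"])
    d=R.T@np.linalg.inv(c["K"])@np.array([uv[0],uv[1],1.]);return o+d*(z-o[2])/d[2]
E
python3 - <<'E'
from h import *
def cv(p,f,o): return (np.array(p)+.5)/f-.5+np.array(o)
L=np.array
def fit(obs,hx,hy,z,g):
    def pts(q):
        c,s=np.cos(q[2]),np.sin(q[2]);R=L([[c,-s],[s,c]])
        P=[[hx,hy],[hx,-hy],[-hx,-hy],[-hx,hy]];return np.c_[L(P)@R.T+q[:2],[z]*4]
    f=lambda q:np.concatenate([(proj(n,pts(q))-u).ravel() for n,u in obs.items()])
    r=least_squares(f,g);print(list(obs),r.x.round(3),np.abs(r.fun).max().round(2));return r.x
bt=cv([(118,88),(382,118),(340,455),(78,412)],7,(295,185))
bs=cv([(490,312),(238,435),(55,165),(303,62)],6,(270,220))
ct=cv([(105,40),(672,92),(632,465),(60,408)],6,(110,160))
cs=cv([(748,222),(310,438),(75,200),(500,18)],5,(395,130))
for o in({"top":bt},{"scene":bs},{"top":bt,"scene":bs}): q=fit(o,67,52,76,[550,-150,0])
c,s=np.cos(q[2]),np.sin(q[2]); print("grip",q[:2]+L([[c,-s],[s,c]])@[-55,0])
for o in({"top":ct},{"scene":cs},{"top":ct,"scene":cs}): q=fit(o,85,130,130,[550,250,0])
c,s=np.cos(q[2]),np.sin(q[2]);R=L([[c,-s],[s,c]])
for k,v in(("hinge",[85,0]),("handle",[-125,0])): print(k,q[:2]+R@v)
# handle bar ends, top crop, z=110
for n,z,f,o,P in(("top",110,6,(110,160),[(222,516),(468,541)]),("scene",110,5,(395,130),[(147,130),(320,50)])):
    print(n,[ray(n,cv(p,f,o),z).round(1) for p in P])
# strip top centre
for n,f,o,P in(("top",7,(295,185),(210,397)),): print("strip",ray(n,cv(P,f,o),108).round(1))
print([ray("scene",cv(p,6,(270,220)),108).round(1) for p in((105,105),(275,38),(283,50),(112,120))])
for k,t in dict(spool=(265,255),anvil=(314,290),jar=(242,136),tin=(194,149),stay1=(259,160),stay2=(262,219),sd1=(221,289),sd2=(287,275),mal1=(370,153),mal2=(290,160),blue3=(462,290)).items(): print(k,ray("top",t,20).round(0))
E
```

```text
['top'] [ 5.41430e+02 -1.90592e+02 -1.45000e-01] 0.9
['scene'] [ 5.38983e+02 -1.89000e+02 -1.37000e-01] 0.59
['top', 'scene'] [ 5.40135e+02 -1.89778e+02 -1.40000e-01] 1.06
grip [ 485.67473325 -182.09387346]
['top'] [ 6.00722e+02  2.38069e+02 -1.09000e-01] 0.8
['scene'] [ 5.97342e+02  2.38828e+02 -1.17000e-01] 0.61
['top', 'scene'] [ 5.98962e+02  2.38083e+02 -1.13000e-01] 1.19
hinge [683.41765392 228.47686978]
handle [474.76288356 252.20842692]
top [array([481.7, 308.4, 110. ]), array([468.4, 195.1, 110. ])]
scene [array([468.3, 198.7, 110. ]), array([478.3, 307.9, 110. ])]
strip [ 485.9 -182.   108. ]
[array([ 474.3, -214.2,  108. ]), array([ 486.1, -146.4,  108. ]), array([ 492.4, -147.6,  108. ]), array([ 481.5, -216.3,  108. ])]
spool [458.  -9.  20.]
anvil [ 355. -149.   20.]
jar [813.  58.  20.]
tin [776. 200.  20.]
stay1 [739.   8.  20.]
stay2 [563.  -0.  20.]
sd1 [362. 119.  20.]
sd2 [399. -72.  20.]
mal1 [ 754. -320.   20.]
mal2 [737. -84.  20.]
blue3 [ 348. -573.   20.]
```

```bash
cat >> h.py <<'E'
from scipy.spatial.transform import Rotation as Ro
def down(yaw): # tool y along lid -x axis, yaw of lid; tool z down
    y=np.array([-np.cos(yaw),-np.sin(yaw),0]);z=np.array([0,0,-1.]);return Ro.from_matrix(np.c_[np.cross(y,z),y,z])
def plan(p0,R0,wps,dp=1,da=1):
    """wps: (pos mm, Rotation, nrows); tool-frame rows (cm,deg), shift in axes before turn; tracks rounding"""
    out=[];p=np.array(p0,float);R=R0
    for pos,Rt,n in wps:
        a=p.copy();Ra=R
        for i in range(1,n+1):
            tp=a+(np.array(pos)-a)*i/n; tR=Ra*Ro.from_rotvec((Ra.inv()*Rt).as_rotvec()*i/n)
            s=np.round(R.inv().apply(tp-p)/10,dp)+0.; w=np.round(np.degrees((R.inv()*tR).as_rotvec()),da)+0.
            out.append([s.tolist(),w.tolist()]); p=p+R.apply(s*10); R=R*Ro.from_rotvec(np.radians(w))
    print("end",p.round(1))
    for o in out: print(o)
def st():
    s=arm.read_state(); return s,s["position"],Ro.from_quat(s["ee_rot"])
E
python3 - <<'E'
from h import *
s,p,R=st(); T=down(-.14)
plan(p,R,[((485.7,-182.1,190),T,10)])
E
```

```text
end [ 485.8 -182.   190.3]
[[-4.3, 3.4, 0.4], [0.0, 0.0, -6.9]]
[[-4.8, 2.9, 0.4], [0.0, 0.0, -7.0]]
[[-5.0, 2.2, 0.4], [0.0, 0.0, -6.9]]
[[-5.2, 1.7, 0.5], [0.0, 0.0, -6.9]]
[[-5.5, 1.0, 0.4], [0.0, 0.0, -6.9]]
[[-5.5, 0.3, 0.4], [0.0, 0.0, -7.0]]
[[-5.5, -0.3, 0.4], [0.0, 0.0, -6.9]]
[[-5.4, -1.0, 0.4], [0.0, 0.0, -6.9]]
[[-5.3, -1.6, 0.4], [0.0, 0.0, -6.9]]
[[-5.0, -2.3, 0.4], [0.0, 0.0, -7.0]]
```

Request:
{"name": "jog_arm", "arguments": {"rows": [[[-4.3,3.4,0.4],[0,0,-6.9],4],[[-4.8,2.9,0.4],[0,0,-7],4],[[-5.0,2.2,0.4],[0,0,-6.9],4],[[-5.2,1.7,0.5],[0,0,-6.9],4],[[-5.5,1.0,0.4],[0,0,-6.9],4],[[-5.5,0.3,0.4],[0,0,-7],4],[[-5.5,-0.3,0.4],[0,0,-6.9],4],[[-5.4,-1.0,0.4],[0,0,-6.9],4],[[-5.3,-1.6,0.4],[0,0,-6.9],4],[[-5.0,-2.3,0.4],[0,0,-7],4]]}}

```text
clock: 2.85
position: [486.9, -180.4, 190.6]
ee_rot: [-0.658, 0.753, -0.0, 0.0]
contact_force: [-0.4, -0.5, -0.2]
gripper_width: 40.1
```

Request:
{"name": "jog_arm", "arguments": {"rows": [[[0,0,0],[0,0,0],4]]}}

```text
clock: 2.98
position: [487.9, -179.5, 190.0]
ee_rot: [-0.658, 0.753, -0.0, 0.0]
contact_force: [-0.5, -0.7, -0.8]
gripper_width: 40.0
```

```bash
python3 - <<'E'
from h import *
s,p,R=st(); T=down(-.14); print(p,R.as_matrix().round(3),s["gripper_width"],s["joints"],s["clock"])
plan(p,R,[((485.7,-182.1,120),T,3),((485.7,-182.1,79),T,4)],2,1)
E
```

```text
[ 487.88007284 -179.49160072  190.04202289] [[-0.134 -0.991  0.   ]
 [-0.991  0.134 -0.   ]
 [ 0.    -0.    -1.   ]] 40.00633282005665 [-4.00577787e-02  2.42200137e-01 -3.10041850e-01  3.72765665e-05
 -1.01825569e+00 -9.41734871e-02] 2.975
end [ 485.7 -182.1   79. ]
[[0.1, 0.06, 2.33], [0.0, 0.0, 0.1]]
[[0.09, 0.06, 2.34], [0.0, 0.0, 0.1]]
[[0.1, 0.06, 2.33], [0.0, 0.0, 0.1]]
[[0.0, 0.0, 1.03], [0.0, 0.0, 0.0]]
[[0.0, 0.0, 1.02], [0.0, 0.0, 0.0]]
[[0.0, 0.0, 1.03], [0.0, 0.0, 0.0]]
[[0.0, 0.0, 1.02], [0.0, 0.0, 0.0]]
```

Request:
{"name": "jog_arm", "arguments": {"rows": [[[0,0,2.3],[0,0,0],4],[[0,0,2.3],[0,0,0],4],[[0,0,2.3],[0,0,0],4],[[0,0,0],[0,0,0],4]]}}

```text
clock: 3.48
position: [484.1, -182.4, 120.0]
ee_rot: [-0.656, 0.755, 0.002, -0.001]
contact_force: [-0.1, -0.6, 0.5]
gripper_width: 39.7
```

```bash
python3 - <<'E'
from h import *
for n in("scene","top"):
    im=eyes.get_image(n)[:,:,::-1]; c=im[185:315,260:390] if n=="scene" else im[170:300,270:400]
    cv2.imwrite(f"pics/g1{n}.png",cv2.resize(c,None,fx=4,fy=4,interpolation=3))
s,p,R=st(); T=down(-.14); print(p)
plan(p,R,[((485.7,-182.1,79),T,4)],2,1)
E
```

```text
[ 486.05358518 -182.54699049  122.04813898]
end [ 485.7 -182.1   79. ]
[[-0.01, 0.01, 1.08], [0.0, 0.0, 0.0]]
[[-0.01, 0.01, 1.07], [0.0, 0.0, 0.0]]
[[-0.01, 0.01, 1.08], [0.0, 0.0, 0.0]]
[[-0.01, 0.01, 1.07], [0.0, 0.0, 0.0]]
```

View pics/g1scene.png

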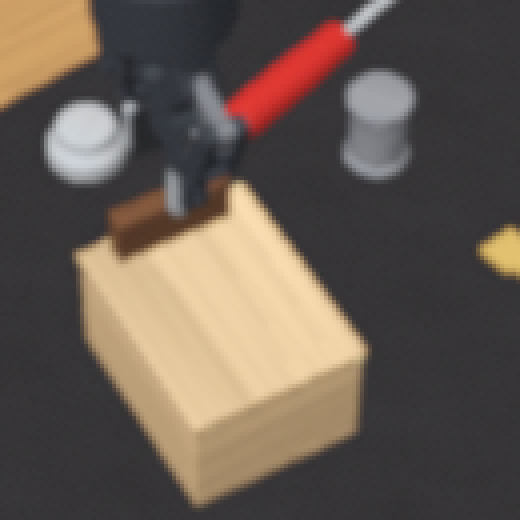

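View pics/g1top.png

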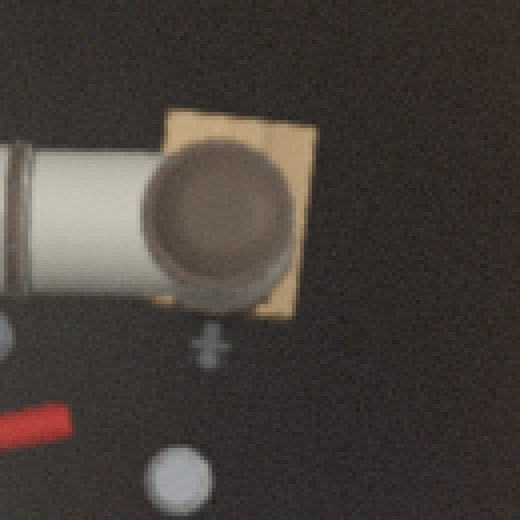

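The wooden-lidded light box is at top (328,221) / scene (314,263). The blue lids at top (183,319), (352,335) and (462,293) are decoys, lying loose and blue. The gripper is over the brown strip (scene crop ~(180,205)), so I'll descend.

Request:
{"name": "jog_arm", "arguments": {"rows": [[[0,0,1.1],[0,0,0],4],[[0,0,1.1],[0,0,0],4],[[0,0,1.0],[0,0,0],4],[[0,0,0.9],[0,0,0],4],[[0,0,0],[0,0,0],4],[[0,0,0],[0,0,0],4]]}}

```text
clock: 4.32
position: [486.1, -182.0, 80.4]
ee_rot: [-0.656, 0.755, -0.0, 0.0]
contact_force: [0.8, 0.3, 0.5]
gripper_width: 40.0
```

Request:
{"name": "jog_arm", "arguments": {"rows": [[[0,0,0],[0,0,0],3],[[0,0,0],[0,0,0],2.2],[[0,0,0],[0,0,0],1.8],[[0,0,0],[0,0,0],1.5],[[0,0,0],[0,0,0],1.2],[[0,0,0],[0,0,0],0.8],[[0,0,0],[0,0,0],0.5],[[0,0,0],[0,0,0],0.5]]}}

```text
clock: 5.32
position: [486.0, -182.0, 80.6]
ee_rot: [-0.656, 0.755, -0.0, 0.0]
contact_force: [-0.2, 0.7, 3.4]
gripper_width: 13.0
```

```bash
python3 - <<'E'
from h import *
s,p,R=st(); T=down(-.14); print(p,s["contact_force"],s["wrist_torque"],s["gripper_width"])
# tip about far edge: pivot = 
yaw=-.14; ax=np.array([np.cos(yaw),np.sin(yaw),0]); yy=np.array([-np.sin(yaw),np.cos(yaw),0])
g=p+[0,0,19]; piv=g+122*ax-np.array([0,0,28]); print(piv)
w=[]
for a in (2,4,6,8,10,12):
    Q=Ro.from_rotvec(yy*np.radians(a)); w.append((piv+Q.apply(p-piv),Q*R,1))
plan(p,R,w,2,1)
E
```

```text
[ 485.95689097 -181.97615024   80.57914762] [-0.20104228  0.66111275  3.42502255] [ 0.12649723  0.19498978 -0.02359441] 13.036771243940036
[ 606.76324251 -199.00041022   71.57914762]
end [ 490.4 -182.6  105.7]
[[0.0, -0.04, -0.43], [-2.0, 0.0, 0.0]]
[[0.0, -0.04, -0.42], [-2.0, 0.0, 0.0]]
[[0.0, -0.04, -0.43], [-2.0, 0.0, 0.0]]
[[0.0, -0.04, -0.42], [-2.0, 0.0, 0.0]]
[[0.0, -0.04, -0.43], [-2.0, 0.0, 0.0]]
[[0.0, -0.03, -0.42], [-2.0, 0.0, 0.0]]
```

Request:
{"name": "jog_arm", "arguments": {"rows": [[[0,-0.04,-0.43],[-2,0,0],0.5],[[0,-0.04,-0.42],[-2,0,0],0.5],[[0,-0.04,-0.43],[-2,0,0],0.5],[[0,-0.04,-0.42],[-2,0,0],0.5],[[0,-0.04,-0.43],[-2,0,0],0.5],[[0,-0.03,-0.42],[-2,0,0],0.5],[[0,0,0],[0,0,0],0.5]]}}

```text
clock: 6.2
position: [490.9, -182.6, 104.9]
ee_rot: [-0.652, 0.751, 0.079, -0.068]
contact_force: [0.9, -0.5, -0.6]
gripper_width: 13.0
```

```bash
python3 - <<'E'
from h import *
for n in("scene",):
    im=eyes.get_image(n)[:,:,::-1]; c=im[185:315,260:390]
    cv2.imwrite(f"pics/g2{n}.png",cv2.resize(c,None,fx=4,fy=4,interpolation=3))
s,p,R=st(); T=down(-.14); print(p,s["contact_force"],s["wrist_torque"],s["gripper_width"])
plan(p,R,[(p+[0,0,90],R,6)],2,1)
E
```

```text
[ 490.67987004 -182.56309358  104.9059789 ] [ 1.38018604  0.57293566 -0.5882751 ] [-0.09623479 -0.74300026  0.02364461] 13.184427260830178
end [ 490.7 -182.6  194.9]
[[0.0, 0.31, -1.47], [0.0, 0.0, 0.0]]
[[0.0, 0.31, -1.47], [0.0, 0.0, 0.0]]
[[0.0, 0.31, -1.46], [0.0, 0.0, 0.0]]
[[0.0, 0.31, -1.47], [0.0, 0.0, 0.0]]
[[0.0, 0.31, -1.47], [0.0, 0.0, 0.0]]
[[0.0, 0.31, -1.47], [0.0, 0.0, 0.0]]
```

View pics/g2scene.png

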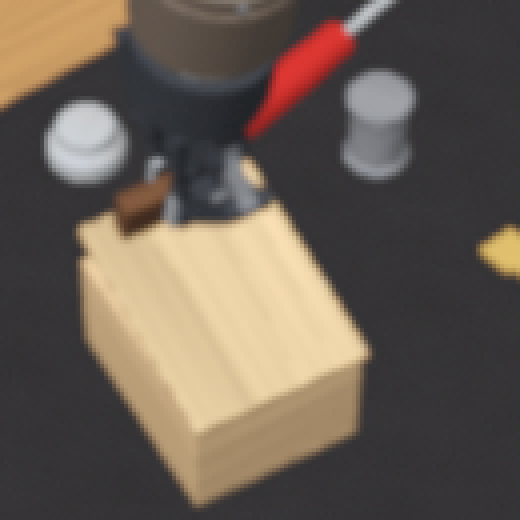

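The lid is tipped up at the strip edge (crop (80,230)), its far edge rests on the rim, and the box hasn't moved. Next I'll lift it.

Request:
{"name": "jog_arm", "arguments": {"rows": [[[0,0.1,-0.5],[0,0,0],0.5],[[0,0.3,-1.4],[0,0,0],0.5],[[0,0.3,-1.5],[0,0,0],0.5],[[0,0.3,-1.5],[0,0,0],0.5],[[0,0.3,-1.5],[0,0,0],0.5],[[0,0.3,-1.5],[0,0,0],0.5],[[0,0.2,-1.0],[0,0,0],0.5],[[0,0,0],[0,0,0],0.5],[[0,0,0],[0,0,0],0.5]]}}

```text
clock: 7.38
position: [490.8, -182.6, 195.7]
ee_rot: [-0.652, 0.751, 0.079, -0.069]
contact_force: [-0.2, 0.1, -1.5]
gripper_width: 12.6
```

```bash
python3 - <<'E'
from h import *
for n in("scene",):
    im=eyes.get_image(n)[:,:,::-1]; c=im[155:315,230:390]
    cv2.imwrite(f"pics/g3{n}.png",cv2.resize(c,None,fx=4,fy=4,interpolation=3))
s,p,R=st(); T=down(-.14); print(p,s["contact_force"],s["wrist_torque"],s["gripper_width"])
d=np.array([485.7,-182.1])-150*np.array([.1395,.99]); print(d)
plan(p,R,[((485.7,-182.1,p[2]),T,4),((d[0],d[1],150),T,8)],1,1)
E
```

```text
[ 490.71220636 -182.58450853  195.55763547] [ 0.2923886  -0.01572177 -2.02265366] [-0.08985804 -0.42400209  0.00834505] 13.118155546308953
[ 464.775 -330.6  ]
end [ 464.8 -330.4  150.2]
[[0.0, 0.1, 0.0], [3.0, 0.0, 0.0]]
[[0.0, 0.1, 0.0], [3.0, 0.0, 0.0]]
[[0.0, 0.2, 0.1], [3.1, 0.0, 0.0]]
[[0.0, 0.1, 0.0], [3.0, 0.0, 0.0]]
[[1.9, 0.0, 0.6], [0.0, 0.0, 0.0]]
[[1.9, 0.0, 0.5], [0.0, 0.0, 0.0]]
[[1.8, 0.0, 0.6], [0.0, 0.0, 0.0]]
[[1.9, 0.0, 0.6], [0.0, 0.0, 0.0]]
[[1.9, 0.0, 0.5], [0.0, 0.0, 0.0]]
[[1.9, 0.0, 0.6], [0.0, 0.0, 0.0]]
[[1.8, 0.0, 0.6], [0.0, 0.0, 0.0]]
[[1.9, 0.0, 0.5], [0.0, 0.0, 0.0]]
```

View pics/g3scene.png

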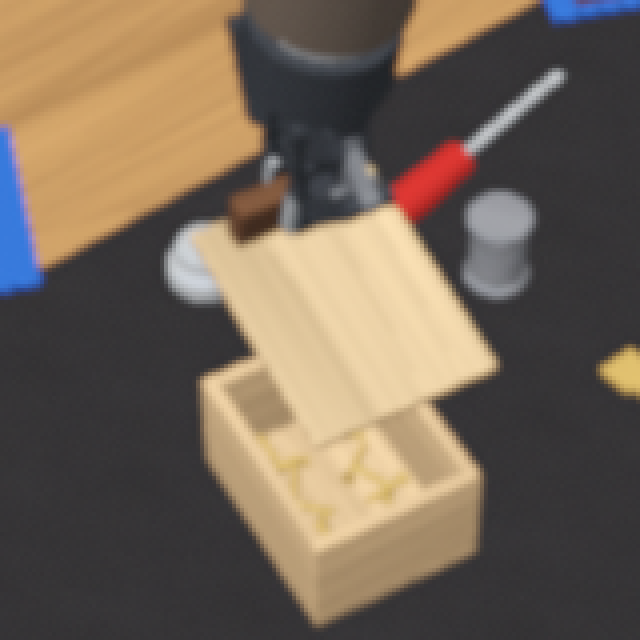

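The lid hangs in the grip and the box stands open, not shifted. Now I'll level it and carry it to -y.

Request:
{"name": "jog_arm", "arguments": {"rows": [[[0,0.1,0],[3,0,0],0.5],[[0.5,0.1,0],[3,0,0],0.5],[[1.5,0.2,0],[3.1,0,0],0.5],[[1.8,0.1,0],[3,0,0],0.5],[[2,0,0.5],[0,0,0],0.5],[[2,0,0.5],[0,0,0],0.5],[[2,0,0.5],[0,0,0],0.5],[[2,0,0.5],[0,0,0],0.5],[[2,0,0.5],[0,0,0],0.5],[[1.2,0,0.5],[0,0,0],0.5]]}}

```text
clock: 8.68
position: [465.1, -331.5, 166.1]
ee_rot: [-0.656, 0.755, -0.0, 0.0]
contact_force: [0.6, 0.4, -1.3]
gripper_width: 12.9
```

Request:
{"name": "jog_arm", "arguments": {"rows": [[[0,0,1.5],[0,0,0],0.5],[[0,0,2.5],[0,0,0],0.5],[[0,0,2.5],[0,0,0],0.5],[[0,0,2.5],[0,0,0],0.5],[[0,0,2],[0,0,0],0.5],[[0,0,0],[0,0,0],0.5],[[0,0,0],[0,0,0],0.5],[[0,0,0],[0,0,0],0.5]]}}

```text
clock: 9.68
position: [466.4, -330.7, 57.9]
ee_rot: [-0.656, 0.755, -0.002, 0.001]
contact_force: [-0.3, -0.6, -1.2]
gripper_width: 13.2
```

```bash
python3 - <<'E'
from h import *
for n in("scene","top"):
    im=eyes.get_image(n)[:,:,::-1]; c=im[155:355,180:380] if n=="scene" else im[150:330,290:490]
    cv2.imwrite(f"pics/g4{n}.png",cv2.resize(c,None,fx=3,fy=3,interpolation=3))
s,p,R=st(); T=down(-.14); print(p,R.as_matrix().round(3),s["contact_force"],s["wrist_torque"],s["gripper_width"])
E
```

```text
[ 466.17545708 -330.70185605   57.77552715] [[-0.139 -0.99   0.003]
 [-0.99   0.139 -0.001]
 [ 0.    -0.004 -1.   ]] [-0.21912651  0.08840113 -0.66992989] [-0.03393509  0.09852644 -0.0009302 ] 13.128730085431583
```

View pics/g4scene.png

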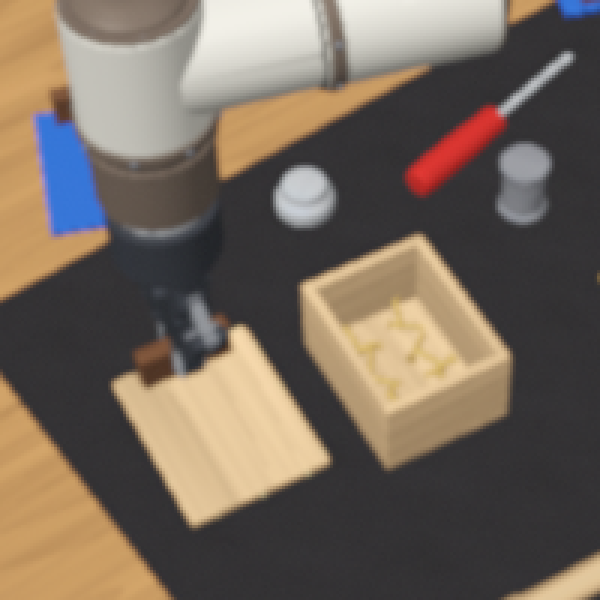

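View pics/g4top.png

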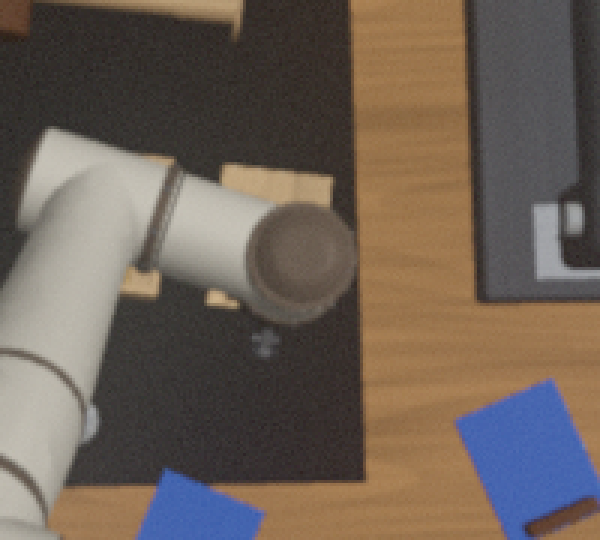

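The lid looks level over clear mat (scene crop ~(220,430)), beside the box. I'll lower it gently.

Request:
{"name": "jog_arm", "arguments": {"rows": [[[0,0,1],[0,0,0],0.5],[[0,0,1.2],[0,0,0],0.5],[[0,0,1],[0,0,0],0.5],[[0,0,0.4],[0,0,0],0.5],[[0,0,0],[0,0,0],0.5],[[0,0,0.2],[0,0,0],0.5],[[0,0,0],[0,0,0],0.5],[[0,0,0.1],[0,0,0],0.5],[[0,0,0.1],[0,0,0],0.5],[[0,0,0],[0,0,0],0.5]]}}

```text
clock: 11.02
position: [465.7, -330.6, 16.8]
ee_rot: [-0.656, 0.755, -0.001, 0.001]
contact_force: [-0.4, 1.2, -1.5]
gripper_width: 13.1
```

Request:
{"name": "jog_arm", "arguments": {"rows": [[[0,0,0.1],[0,0,0],0.5],[[0,0,0],[0,0,0],0.5],[[0,0,0],[0,0,0],0.5]]}}

```text
clock: 11.4
position: [465.7, -330.6, 15.9]
ee_rot: [-0.656, 0.755, -0.001, 0.001]
contact_force: [-0.3, 0.4, -1.1]
gripper_width: 12.9
```

Request:
{"name": "jog_arm", "arguments": {"rows": [[[0,0,0.05],[0,0,0],0.5],[[0,0,0.05],[0,0,0],0.5],[[0,0,0],[0,0,0],0.5]]}}

```text
clock: 11.78
position: [465.8, -330.6, 15.6]
ee_rot: [-0.656, 0.755, -0.001, 0.001]
contact_force: [-1.9, 1.7, 5.8]
gripper_width: 12.7
```

Contact now (5.8 N upward). I'll open slowly and rise.

Request:
{"name": "jog_arm", "arguments": {"rows": [[[0,0,0],[0,0,0],1.4],[[0,0,0],[0,0,0],1.7],[[0,0,0],[0,0,0],2.2],[[0,0,0],[0,0,0],3],[[0,0,0],[0,0,0],3.5],[[0,0,0],[0,0,0],3.5],[[0,0,-1],[0,0,0],3.5],[[0,0,-2],[0,0,0],3.5],[[0,0,-4],[0,0,0],3.5],[[0,0,-4],[0,0,0],3.5]]}}

```text
clock: 13.02
position: [465.4, -330.6, 126.6]
ee_rot: [-0.656, 0.755, -0.001, 0.001]
contact_force: [0.7, -0.7, -0.2]
gripper_width: 35.1
```

```bash
python3 - <<'E'
from h import *
for n in("scene","top"):
    im=eyes.get_image(n)[:,:,::-1]; c=im[155:355,180:380] if n=="scene" else im[150:330,290:490]
    cv2.imwrite(f"pics/g5{n}.png",cv2.resize(c,None,fx=3,fy=3,interpolation=3))
s,p,R=st(); print(p,s["gripper_width"],s["clock"])
up=p+[0,0,120]; up[2]=230
T=down(-.113)
plan(p,R,[(up,R,3),((474.8,252.2,230),T,11)],1,1)
E
```

```text
[ 468.58828038 -332.10362479  130.84406148] 34.83225920916966 13.125
end [475.2 252.1 230.2]
[[0.0, 0.0, -3.3], [0.0, 0.0, 0.0]]
[[0.0, -0.1, -3.3], [0.0, 0.0, 0.0]]
[[0.0, 0.0, -3.3], [0.0, 0.0, 0.0]]
[[-5.3, 0.7, 0.0], [-0.1, 0.0, -0.1]]
[[-5.2, 0.6, -0.1], [0.0, 0.0, -0.2]]
[[-5.3, 0.7, 0.0], [-0.1, -0.1, -0.1]]
[[-5.3, 0.6, 0.0], [-0.1, 0.0, -0.1]]
[[-5.2, 0.7, 0.0], [0.0, 0.0, -0.2]]
[[-5.3, 0.6, 0.0], [-0.1, 0.0, -0.1]]
[[-5.3, 0.6, -0.1], [-0.1, 0.0, -0.1]]
[[-5.3, 0.6, 0.0], [0.0, -0.1, -0.2]]
[[-5.2, 0.5, 0.0], [-0.1, 0.0, -0.1]]
[[-5.3, 0.6, 0.0], [-0.1, 0.0, -0.1]]
[[-5.3, 0.5, 0.0], [0.0, 0.0, -0.2]]
```

View pics/g5scene.png

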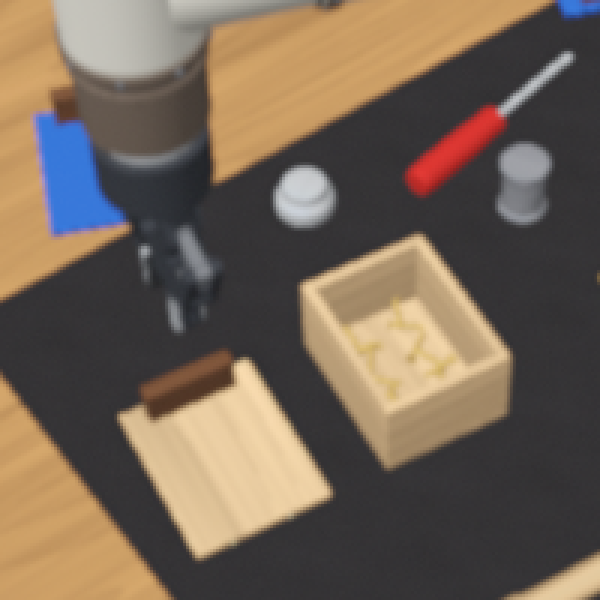

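The lid lies flat, upright and free on the mat, and the box is unmoved. Moving on to the chest.

Request:
{"name": "jog_arm", "arguments": {"rows": [[[-1,0,-3.3],[0,0,0],3],[[-3,0.2,-3.4],[0,0,0],3],[[-5.2,0.6,-3.3],[0,0,0],3],[[-5.3,0.7,0],[0,0,-0.3],3],[[-5.3,0.6,0],[0,0,-0.3],3],[[-5.3,0.6,0],[0,0,-0.3],3],[[-5.3,0.7,0],[0,0,-0.3],3],[[-5.3,0.6,0],[0,0,-0.3],3],[[-5.3,0.6,0],[0,0,0],3],[[-5.3,0.6,0],[0,0,0],3]]}}

```text
clock: 14.38
position: [472.1, 136.9, 225.0]
ee_rot: [-0.666, 0.746, -0.001, 0.001]
contact_force: [0.6, -0.5, -0.5]
gripper_width: 29.7
```

```bash
python3 - <<'E'
from h import *
s,p,R=st(); print(p,s["joint_vel"].round(2),s["gripper_width"],s["clock"])
T=down(-.113)
plan(p,R,[((474.8,252.2,200),T,4)],1,1)
E
```

```text
[472.11826143 136.89940261 225.02529248] [ 0.78  0.18  0.21  0.01 -0.04 -0.78] 29.71935051874507 14.375
end [475.2 252.3 200. ]
[[-2.9, 0.3, 0.6], [0.0, 0.0, 0.0]]
[[-2.8, 0.2, 0.7], [-0.1, 0.0, 0.0]]
[[-2.9, 0.3, 0.6], [0.0, 0.0, 0.0]]
[[-2.9, 0.2, 0.6], [0.0, 0.0, 0.0]]
```

Request:
{"name": "jog_arm", "arguments": {"rows": [[[-2.9,0.3,0.3],[0,0,0],3],[[-2.9,0.3,0.3],[0,0,0],3],[[-2.9,0.2,0.3],[0,0,0],3],[[-2.0,0.2,0.3],[0,0,0],3],[[0,0,0],[0,0,0],3],[[0,0,0],[0,0,0],3],[[0,0,0],[0,0,0],3]]}}

```text
clock: 15.25
position: [474.8, 241.9, 213.0]
ee_rot: [-0.666, 0.746, -0.001, 0.001]
contact_force: [-0.4, 0.2, -1.4]
gripper_width: 30.1
```

```bash
python3 - <<'E'
from h import *
s,p,R=st(); print(p,s["joint_vel"].round(2),s["gripper_width"],s["clock"])
T=down(-.113)
plan(p,R,[((474,251.7,150),T,5)],2,1)
for n in("scene",):
    im=eyes.get_image(n)[:,:,::-1]; c=im[90:250,395:555]
    cv2.imwrite(f"pics/g6{n}.png",cv2.resize(c,None,fx=4,fy=4,interpolation=3))
E
```

```text
[474.84881911 241.92984449 213.00711213] [-0.  0.  0.  0.  0.  0.] 30.052525252237373 15.25
end [474.  251.7 150. ]
[[-0.19, 0.04, 1.26], [0.0, 0.0, 0.0]]
[[-0.19, 0.04, 1.26], [0.0, 0.0, 0.0]]
[[-0.2, 0.04, 1.26], [-0.1, 0.0, 0.0]]
[[-0.19, 0.04, 1.26], [0.0, 0.0, -0.1]]
[[-0.19, 0.04, 1.26], [0.0, 0.0, 0.0]]
```

View pics/g6scene.png

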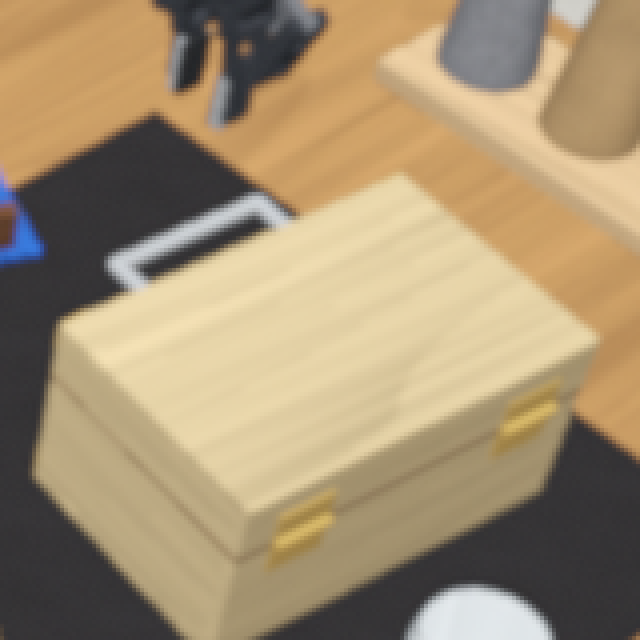

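Request:
{"name": "jog_arm", "arguments": {"rows": [[[-0.2,0,1.5],[0,0,0],3],[[-0.2,0,1.5],[0,0,0],3],[[-0.2,0.1,1.5],[0,0,0],3],[[-0.2,0.1,1.3],[0,0,0],3],[[-0.2,0,1.0],[0,0,0],3],[[0,0,0],[0,0,0],3],[[0,0,0],[0,0,0],3]]}}

```text
clock: 16.18
position: [474.4, 253.1, 145.1]
ee_rot: [-0.666, 0.746, -0.001, 0.001]
contact_force: [-0.5, 0.1, 0.3]
gripper_width: 30.1
```

```bash
python3 - <<'E'
from h import *
s,p,R=st(); print(p,s["contact_force"],s["gripper_width"],s["clock"])
T=down(-.113)
plan(p,R,[((474.5,252,91),T,5)],2,1)
for n in("scene",):
    im=eyes.get_image(n)[:,:,::-1]; c=im[90:250,395:555]
    cv2.imwrite(f"pics/g7{n}.png",cv2.resize(c,None,fx=4,fy=4,interpolation=3))
E
```

```text
[474.42796137 253.11275351 145.14766418] [-0.50829416  0.11017249  0.31554684] 30.087681673370913 16.175
end [474.5 252.   91. ]
[[0.02, 0.0, 1.08], [0.0, 0.0, 0.0]]
[[0.03, 0.0, 1.09], [-0.1, 0.0, 0.0]]
[[0.02, -0.01, 1.08], [0.0, 0.0, 0.0]]
[[0.02, 0.0, 1.08], [0.0, 0.0, 0.0]]
[[0.02, 0.0, 1.08], [0.0, 0.0, 0.0]]
```

View pics/g7scene.png

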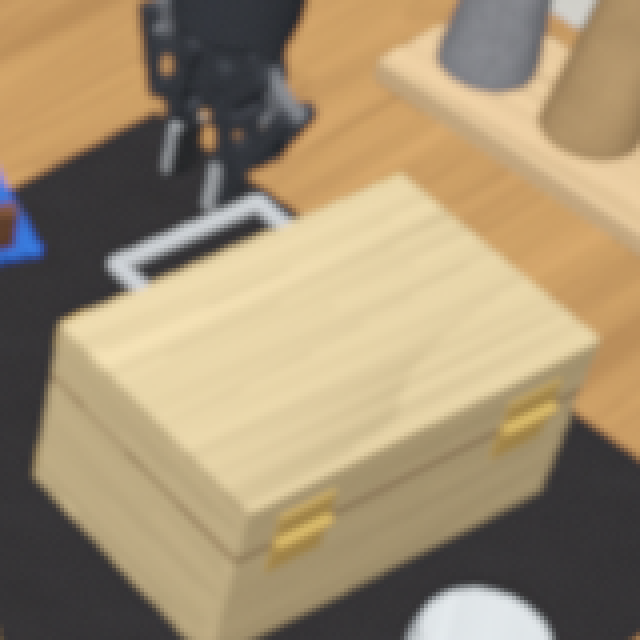

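The fingers sit either side of the bar (crop mid-tip (190,175), bar (190,228)). Descending.

Request:
{"name": "jog_arm", "arguments": {"rows": [[[0,0,1.0],[0,0,0],3],[[0,0,1.1],[0,0,0],3],[[0,0,1.1],[0,0,0],3],[[0,0,1.1],[0,0,0],3],[[0,0,1.1],[0,0,0],3],[[0,0,0],[0,0,0],3],[[0,0,0],[0,0,0],3]]}}

```text
clock: 17.1
position: [474.4, 253.0, 90.9]
ee_rot: [-0.666, 0.746, -0.001, 0.001]
contact_force: [0.8, -0.1, -0.2]
gripper_width: 30.0
```

Request:
{"name": "jog_arm", "arguments": {"rows": [[[0,0,0],[0,0,0],2.4],[[0,0,0],[0,0,0],1.8],[[0,0,0],[0,0,0],1.4],[[0,0,0],[0,0,0],1.1],[[0,0,0],[0,0,0],0.8],[[0,0,0],[0,0,0],0.5],[[0,0,0],[0,0,0],0.5]]}}

```text
clock: 17.98
position: [475.0, 252.9, 91.2]
ee_rot: [-0.666, 0.746, -0.001, 0.001]
contact_force: [4.9, -2.2, 0.1]
gripper_width: 8.2
```

```bash
python3 - <<'E'
from h import *
s,p,R=st(); print(p,s["contact_force"],s["wrist_torque"],s["gripper_width"],s["clock"])
for n in("scene",):
    im=eyes.get_image(n)[:,:,::-1]; c=im[90:250,395:555]
    cv2.imwrite(f"pics/g8{n}.png",cv2.resize(c,None,fx=4,fy=4,interpolation=3))
E
```

```text
[475.02571484 252.87698991  91.15481788] [ 4.90578293 -2.15452656  0.14824387] [-0.65811468 -1.34210743  0.00331672] 8.221199060690983 17.975
```

View pics/g8scene.png

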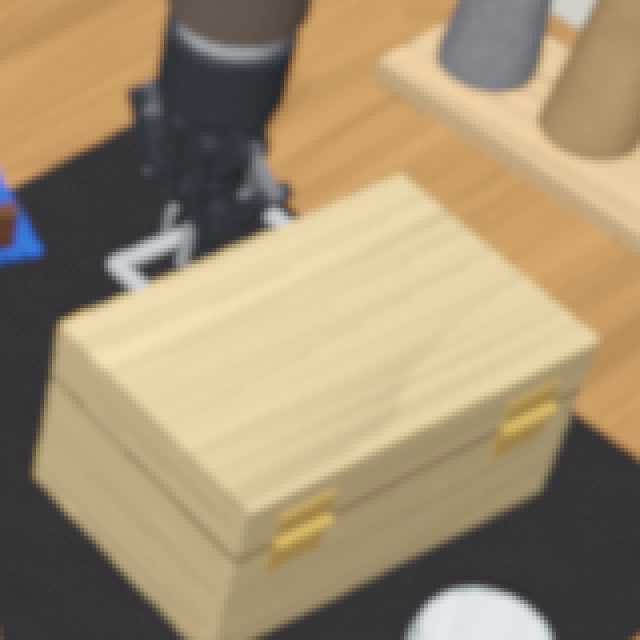

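```bash
python3 - <<'E'
import numpy as np
a=np.radians([0,1,3,6,10,14,18,22,26,30,34,38,42,46,50,54,58,62,65,68,70,72,73,74,75.06])
f=208-208*np.cos(a)+20*np.sin(a); u=208*np.sin(a)+20*np.cos(a)-20
F=np.round(f/10,2);U=np.round(u/10,2)
for i in range(1,len(a)): print(np.degrees(a[i]).round(1),[0,-round(F[i]-F[i-1],2),-round(U[i]-U[i-1],2)],F[i],U[i])
E
```

```text
1.0 [0, np.float64(-0.04), np.float64(-0.36)] 0.04 0.36
3.0 [0, np.float64(-0.09), np.float64(-0.73)] 0.13 1.09
6.0 [0, np.float64(-0.19), np.float64(-1.07)] 0.32 2.16
10.0 [0, np.float64(-0.34), np.float64(-1.42)] 0.66 3.58
14.0 [0, np.float64(-0.44), np.float64(-1.39)] 1.1 4.97
18.0 [0, np.float64(-0.54), np.float64(-1.36)] 1.64 6.33
22.0 [0, np.float64(-0.62), np.float64(-1.32)] 2.26 7.65
26.0 [0, np.float64(-0.72), np.float64(-1.27)] 2.98 8.92
30.0 [0, np.float64(-0.81), np.float64(-1.21)] 3.79 10.13
34.0 [0, np.float64(-0.88), np.float64(-1.16)] 4.67 11.29
38.0 [0, np.float64(-0.97), np.float64(-1.09)] 5.64 12.38
42.0 [0, np.float64(-1.04), np.float64(-1.02)] 6.68 13.4
46.0 [0, np.float64(-1.11), np.float64(-0.95)] 7.79 14.35
50.0 [0, np.float64(-1.17), np.float64(-0.87)] 8.96 15.22
54.0 [0, np.float64(-1.23), np.float64(-0.78)] 10.19 16.0
58.0 [0, np.float64(-1.28), np.float64(-0.7)] 11.47 16.7
62.0 [0, np.float64(-1.33), np.float64(-0.6)] 12.8 17.3
65.0 [0, np.float64(-1.02), np.float64(-0.4)] 13.82 17.7
68.0 [0, np.float64(-1.04), np.float64(-0.33)] 14.86 18.03
70.0 [0, np.float64(-0.71), np.float64(-0.2)] 15.57 18.23
72.0 [0, np.float64(-0.7), np.float64(-0.17)] 16.27 18.4
73.0 [0, np.float64(-0.36), np.float64(-0.08)] 16.63 18.48
74.0 [0, np.float64(-0.36), np.float64(-0.07)] 16.99 18.55
75.1 [0, np.float64(-0.38), np.float64(-0.06)] 17.37 18.61
```

Request:
{"name": "jog_arm", "arguments": {"rows": [[[0,-0.04,-0.36],[0,0,0],0.5],[[0,-0.09,-0.73],[0,0,0],0.5],[[0,-0.19,-1.07],[0,0,0],0.5],[[0,-0.34,-1.42],[0,0,0],0.5],[[0,0,0],[0,0,0],0.5]]}}

```text
clock: 18.65
position: [481.3, 252.2, 126.7]
ee_rot: [-0.666, 0.746, -0.001, 0.001]
contact_force: [5.2, -0.9, -4.7]
gripper_width: 8.2
```

```bash
python3 - <<'E'
from h import *
s,p,R=st(); print(p,s["contact_force"],s["wrist_torque"],s["gripper_width"],s["clock"])
E
```

```text
[481.28889661 252.2057006  126.72422694] [ 5.21192786 -0.91149625 -4.72270444] [-0.29021276 -1.44785553  0.00868442] 8.178296842643864 18.65
```

Request:
{"name": "jog_arm", "arguments": {"rows": [[[0,-0.44,-1.39],[0,0,0],0.5],[[0,-0.54,-1.36],[0,0,0],0.5],[[0,-0.62,-1.32],[0,0,0],0.5],[[0,-0.72,-1.27],[0,0,0],0.5],[[0,-0.81,-1.21],[0,0,0],0.5],[[0,-0.88,-1.16],[0,0,0],0.5],[[0,-0.97,-1.09],[0,0,0],0.5],[[0,0,0],[0,0,0],0.5]]}}

```text
clock: 19.65
position: [529.7, 246.6, 217.1]
ee_rot: [-0.666, 0.746, -0.0, 0.001]
contact_force: [-6.7, 3.1, 4.8]
gripper_width: 7.9
```

```bash
python3 - <<'E'
from h import *
s,p,R=st(); print(p,s["contact_force"],s["wrist_torque"],s["gripper_width"],s["clock"])
im=eyes.get_image("scene")[:,:,::-1]; c=im[50:250,395:595]
cv2.imwrite("pics/g9.png",cv2.resize(c,None,fx=3,fy=3,interpolation=3))
E
```

```text
[529.68006243 246.59421392 217.14115056] [-6.70021799  3.14728374  4.75948382] [ 0.75444247  2.08697843 -0.03064164] 7.869534879070285 19.65
```

View pics/g9.png

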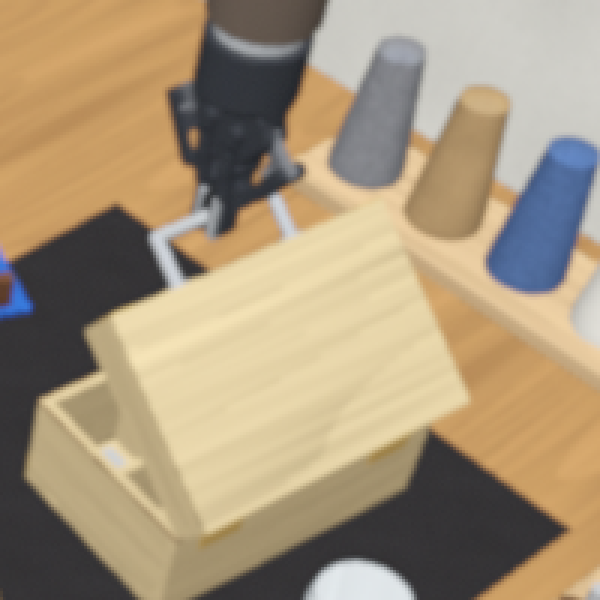

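The lid is swinging up cleanly with low forces. I'll continue.

Request:
{"name": "jog_arm", "arguments": {"rows": [[[0,-1.04,-1.04],[0,0,0],0.5],[[0,-1.11,-0.97],[0,0,0],0.5],[[0,-1.18,-0.89],[0,0,0],0.5],[[0,-1.23,-0.8],[0,0,0],0.5],[[0,-1.29,-0.72],[0,0,0],0.5],[[0,-1.33,-0.61],[0,0,0],0.5],[[0,-0.9,-0.36],[0,0,0],0.5],[[0,0,0],[0,0,0],0.5],[[0,0,0],[0,0,0],0.5]]}}

```text
clock: 20.82
position: [610.3, 237.4, 272.5]
ee_rot: [-0.666, 0.746, -0.001, 0.002]
contact_force: [-5.0, 2.9, 7.0]
gripper_width: 7.6
```

```bash
python3 - <<'E'
from h import *
s,p,R=st(); print(p,s["contact_force"],s["wrist_torque"],s["gripper_width"],s["clock"])
for n,sl in(("scene",(slice(40,240),slice(395,595))),("top",(slice(110,260),slice(100,300)))):
    im=eyes.get_image(n)[:,:,::-1]; cv2.imwrite(f"pics/g10{n}.png",cv2.resize(im[sl],None,fx=4 if n=="top" else 3,fy=4 if n=="top" else 3,interpolation=3))
E
```

```text
[610.34510334 237.39101751 272.51056816] [-4.97207632  2.87558661  6.99281851] [ 0.63327785  1.48083623 -0.0267708 ] 7.573767831279178 20.825
```

View pics/g10scene.png

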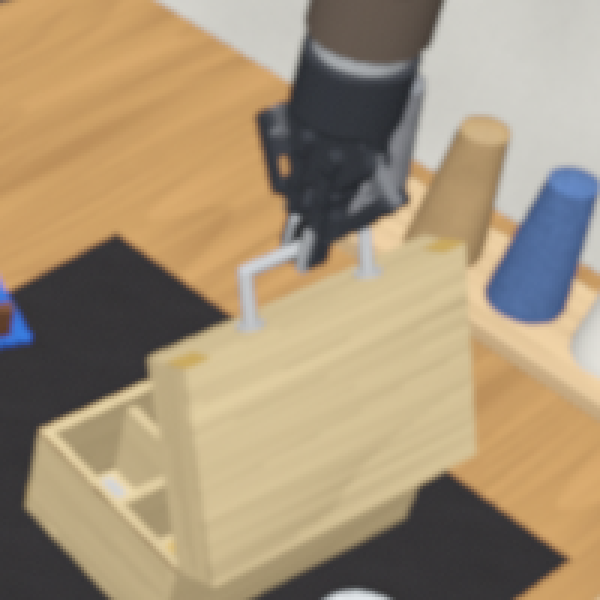

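View pics/g10top.png

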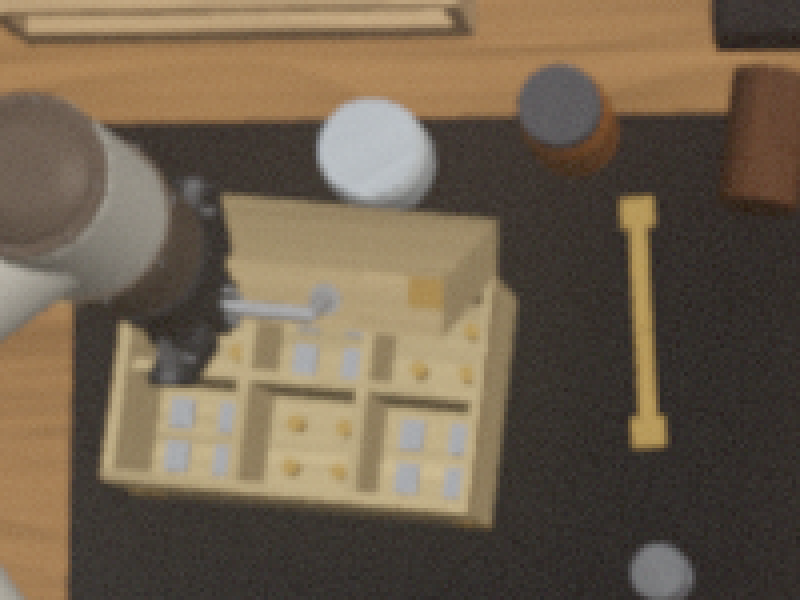

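```bash
cat >> h.py <<'E'
CX,CY,CYAW=598.96,238.08,-.113
def chestpt(P,dx=0,dy=0,yaw=CYAW):
    c,s=np.cos(yaw),np.sin(yaw);P=np.atleast_2d(np.float64(P))
    q=P[:,:2]@np.array([[c,-s],[s,c]]).T+[CX+dx,CY+dy];return np.c_[q,P[:,2]]
def lidpt(L,th): # L: lid local (closed) rel. hinge axis x,y,z -> chest frame
    L=np.atleast_2d(np.float64(L));c,s=np.cos(th),np.sin(th)
    return np.c_[85+L[:,0]*c+L[:,2]*s,L[:,1],90-L[:,0]*s+L[:,2]*c]
def fitlid(n,L,uv,free=True):
    f=lambda q:(proj(n,chestpt(lidpt(L,q[0]),*(q[1:3] if free else (0,0))))-uv).ravel()
    r=least_squares(f,[1.1]+([0,0] if free else []));print(n,"deg",np.degrees(r.x[0]).round(2),"off",r.x[1:].round(1),"res",r.fun.round(1))
    return r.x
E
python3 - <<'E'
from h import *
uv=(np.array([(193,366),(467,240),(474,452),(212,585),(150,357)])+.5)/3-.5+[395,40]
L=[(-170,-130,40),(-170,130,40),(0,130,40),(0,-130,40),(-170,-130,0)]
fitlid("scene",L,uv);fitlid("scene",L,uv,False)
uv=(np.array([(445,332),(500,218)])+.5)/4-.5+[100,110]
fitlid("top",[(-170,-130,0),(0,-130,40)],uv,False)
# bar vs tcp
s,p,R=st(); g=p+[0,0,19]
c,s_=np.cos(CYAW),np.sin(CYAW); d=g-chestpt([[85,0,90]])[0]; print("grasp rel hinge",d[0]*c+d[1]*s_,d[2])
for a in(64,66,68): print(a,lidpt([(-210,0,20)],np.radians(a))-[85,0,90],lidpt([(-208,0,20)],np.radians(a))-[85,0,90])
E
```

```text
scene deg 65.56 off [-3.2  2.8] res [-1.3  0.8  0.5  0.5  0.2 -0.3  0.3 -0.4  0.4 -0.7]
scene deg 64.67 off [] res [-2.   1.6 -0.1  1.3  0.6  0.8  0.5  0.9 -0.3  0.4]
top deg 66.38 off [] res [-0.6 -0.1 -0.3  0.9]
grasp rel hinge -73.71032022822737 201.4721672274756
64 [[-74.0820599    0.         197.51417266]] [[-73.20531761   0.         195.71658457]]
66 [[-67.14378589   0.         199.97927897]] [[-66.33031261   0.         198.15218805]]
68 [[-60.12370753   0.         202.20074133]] [[-59.37449434   0.         200.34637362]]
```

```bash
python3 - <<'E'
from h import *
s=cv2.imread("pics/g10scene.png")
for th,col in((1.11,(0,0,255)),(1.16,(255,0,0))):
    L=[(-170,-130,40),(-170,130,40),(0,130,40),(0,-130,40),(-170,-130,40),(-170,-130,0),(-170,130,0),(-170,130,40)]
    q=((proj("scene",chestpt(lidpt(L,th)))-[395,40])+.5)*3-.5
    cv2.polylines(s,[np.int32(q)],False,col,1)
cv2.imwrite("pics/ov10.png",s)
E
```

```text
(no output)
```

View pics/ov10.png

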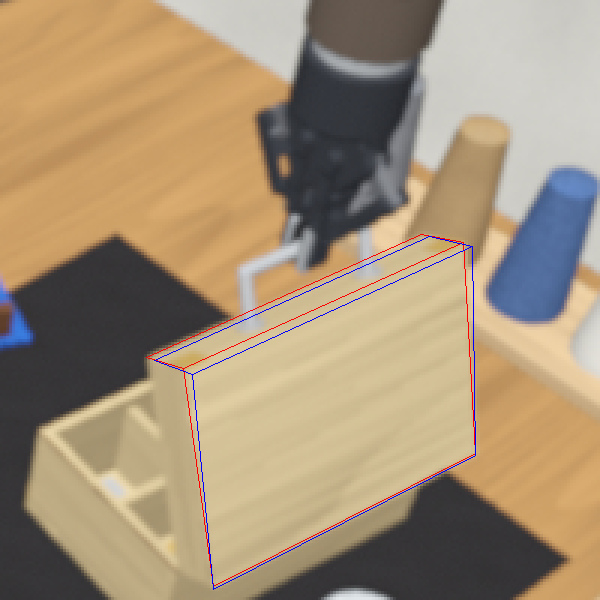

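Request:
{"name": "jog_arm", "arguments": {"rows": [[[0,-0.6,-0.15],[0,0,0],0.5],[[0,-0.7,-0.17],[0,0,0],0.5],[[0,-0.7,-0.14],[0,0,0],0.5],[[0,-0.6,-0.1],[0,0,0],0.5],[[0,-0.4,-0.05],[0,0,0],0.5],[[0,0,0],[0,0,0],0.5],[[0,0,0],[0,0,0],0.5],[[0,0,0],[0,0,0],0.5]]}}

```text
clock: 21.92
position: [641.8, 233.8, 280.4]
ee_rot: [-0.666, 0.746, -0.003, 0.004]
contact_force: [-2.1, 1.7, 8.9]
gripper_width: 7.9
```

```bash
python3 - <<'E'
from h import *
s,p,R=st(); print(p,s["contact_force"],s["wrist_torque"],s["gripper_width"],s["clock"])
c,s_=np.cos(CYAW),np.sin(CYAW);d=p-[475.03,252.88,91.15];print("F",d[0]*c+d[1]*s_,-d[0]*s_+d[1]*c,d[2])
for n,sl in(("scene",(slice(40,240),slice(395,595))),("top",(slice(110,260),slice(100,300)))):
    im=eyes.get_image(n)[:,:,::-1]; cv2.imwrite(f"pics/g11{n}.png",cv2.resize(im[sl],None,fx=4 if n=="top" else 3,fy=4 if n=="top" else 3,interpolation=3))
E
```

```text
[641.77011403 233.82770797 280.40009077] [-2.08735412  1.67895906  8.8642359 ] [0.36057787 0.50483278 0.02768412] 7.938827009364989 21.925
F 167.82502423422395 -0.12922170508189623 189.25009076960836
```

View pics/g11scene.png

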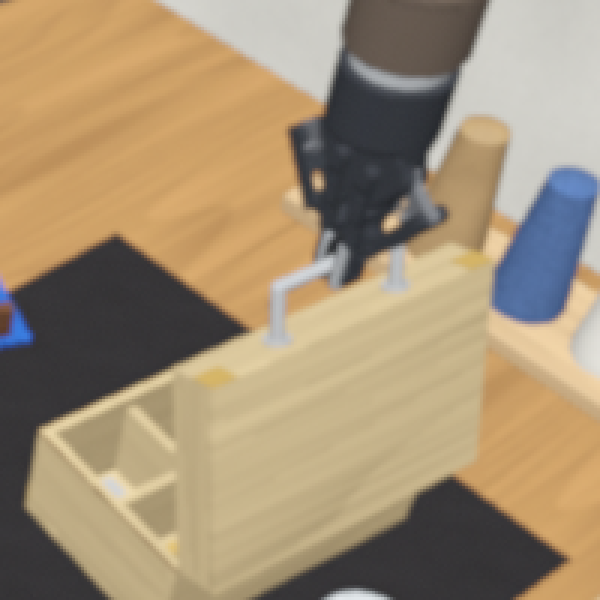

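View pics/g11top.png

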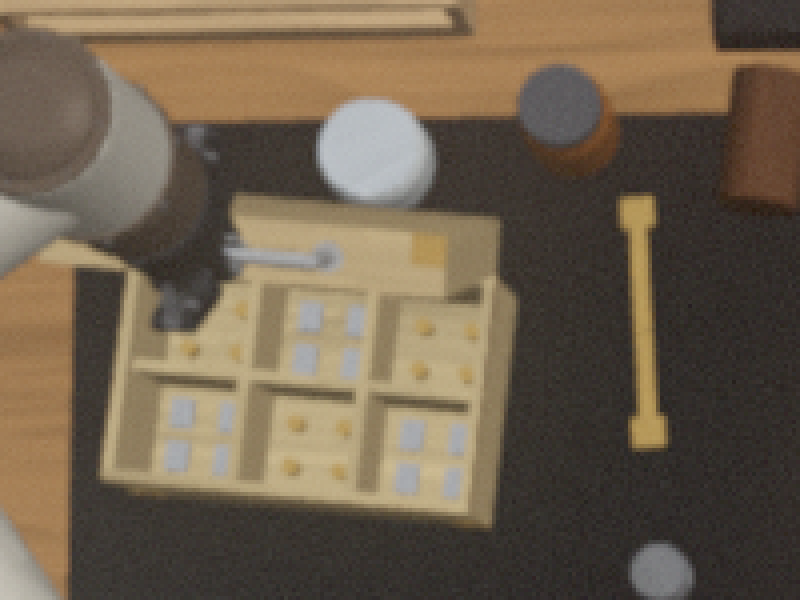

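```bash
python3 - <<'E'
from h import *
s=cv2.imread("pics/g11scene.png");t=cv2.imread("pics/g11top.png")
L=[(-170,-130,40),(-170,130,40),(0,130,40),(0,-130,40),(-170,-130,40),(-170,-130,0),(-170,130,0),(-170,130,40)]
bar=[(-170,-50,20),(-210,-50,20),(-210,50,20),(-170,50,20)]
for th,col in((72,(0,0,255)),(75,(255,0,0))):
    for im,n,o,f in((s,"scene",[395,40],3),(t,"top",[100,110],4)):
      for X in(L,bar):
        q=((proj(n,chestpt(lidpt(X,np.radians(th))))-o)+.5)*f-.5
        cv2.polylines(im,[np.int32(q)],False,col,1)
cv2.imwrite("pics/ov11s.png",s);cv2.imwrite("pics/ov11t.png",t)
E
```

```text
(no output)
```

View pics/ov11s.png

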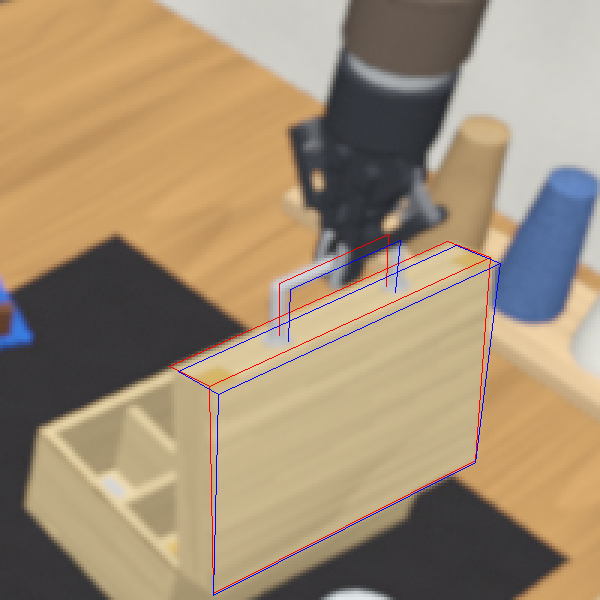

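View pics/ov11t.png

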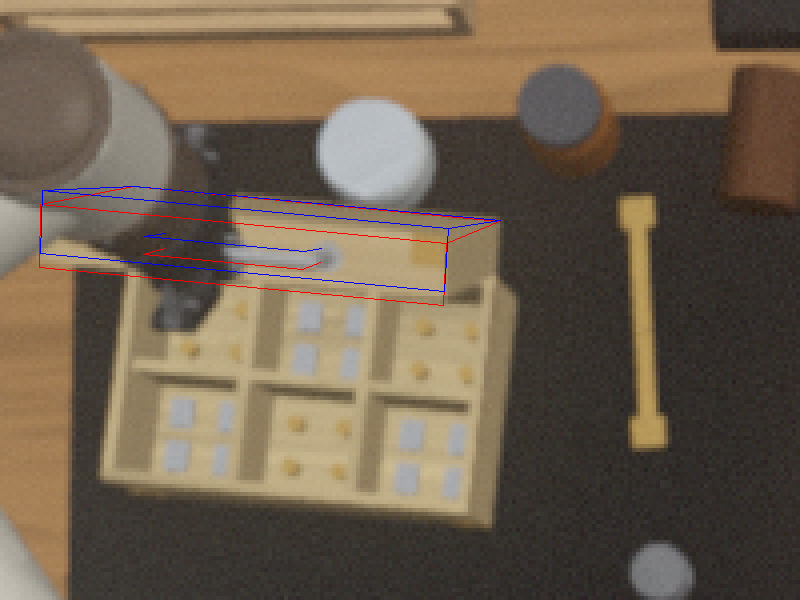

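Request:
{"name": "jog_arm", "arguments": {"rows": [[[0,-0.2,-0.03],[0,0,0],0.5],[[0,-0.2,-0.02],[0,0,0],0.5],[[0,-0.2,0],[0,0,0],0.5],[[0,0,0],[0,0,0],0.5],[[0,0,0],[0,0,0],0.5],[[0,0,0],[0,0,0],0.5]]}}

```text
clock: 22.78
position: [647.7, 233.2, 281.5]
ee_rot: [-0.666, 0.746, -0.003, 0.004]
contact_force: [-2.3, 1.2, 10.6]
gripper_width: 7.7
```

```bash
python3 - <<'E'
from h import *
s,p,R=st(); print(p,s["contact_force"],s["wrist_torque"],s["gripper_width"],s["clock"],s["joint_vel"].round(3))
c,s_=np.cos(CYAW),np.sin(CYAW);d=p-[475.03,252.88,91.15];F=d[0]*c+d[1]*s_;print("F",F,d[2])
for r in(208,210): print(r,np.degrees(np.arccos((r-F)/np.hypot(r,20))-np.arctan2(20,r)))
L=[(-170,-130,40),(-170,130,40),(0,130,40),(0,-130,40),(-170,-130,40),(-170,-130,0),(-170,130,0),(-170,130,40)]
bar=[(-170,-50,20),(-210,-50,20),(-210,50,20),(-170,50,20)]
for n,o,f,sl in(("scene",[430,60],5,(slice(60,180),slice(430,580))),("top",[100,140],6,(slice(140,230),slice(100,230)))):
    im=cv2.resize(eyes.get_image(n)[sl][:,:,::-1],None,fx=f,fy=f,interpolation=3); cv2.imwrite(f"pics/r12{n}.png",im)
    for th,col in((73,(0,0,255)),(77,(255,0,0))):
      for X in(L,bar): cv2.polylines(im,[np.int32(((proj(n,chestpt(lidpt(X,np.radians(th))))-o)+.5)*f-.5)],False,col,1)
    cv2.imwrite(f"pics/g12{n}.png",im)
E
```

```text
[647.65941778 233.18316498 281.4835769 ] [-2.31122665  1.19928216 10.63281346] [ 0.39601552  0.75562055 -0.00948223] 7.7145221827115105 22.775 [-0.001 -0.001 -0.003 -0.001  0.001 -0.002]
F 173.74944617130717 190.33357690153176
208 75.07374690406455
210 74.66461136852361
```

View pics/g12scene.png

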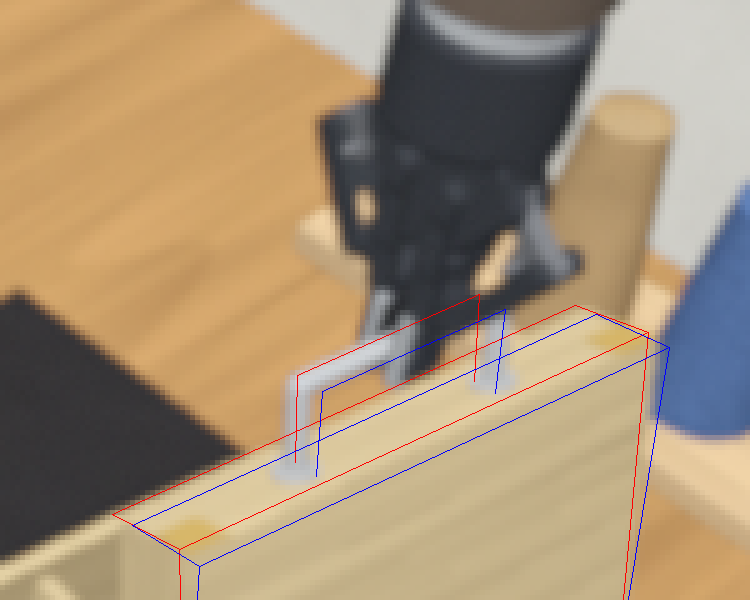

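View pics/g12top.png

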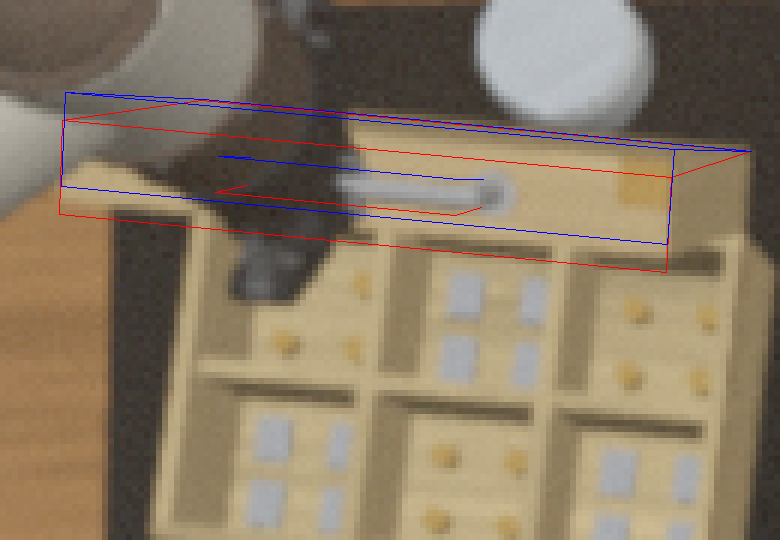

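```bash
python3 - <<'E'
from h import *
L=[(-170,-130,40),(-170,130,40),(0,130,40),(0,-130,40),(-170,-130,40),(-170,-130,0),(-170,130,0),(-170,130,40)]
for n,o,f,off in(("scene",[430,60],5,(597.34-CX,238.83-CY,-.117)),("top",[100,140],6,(600.72-CX,238.07-CY,-.109))):
    im=cv2.imread(f"pics/r12{n}.png")
    for th,col in((73,(0,0,255)),(75,(0,180,0)),(77,(255,0,0))):
      for X in(L,): cv2.polylines(im,[np.int32(((proj(n,chestpt(lidpt(X,np.radians(th)),*off))-o)+.5)*f*8-4)],False,col,1,cv2.LINE_AA,3)
    cv2.imwrite(f"pics/g13{n}.png",im)
E
```

```text
(no output)
```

View pics/g13scene.png

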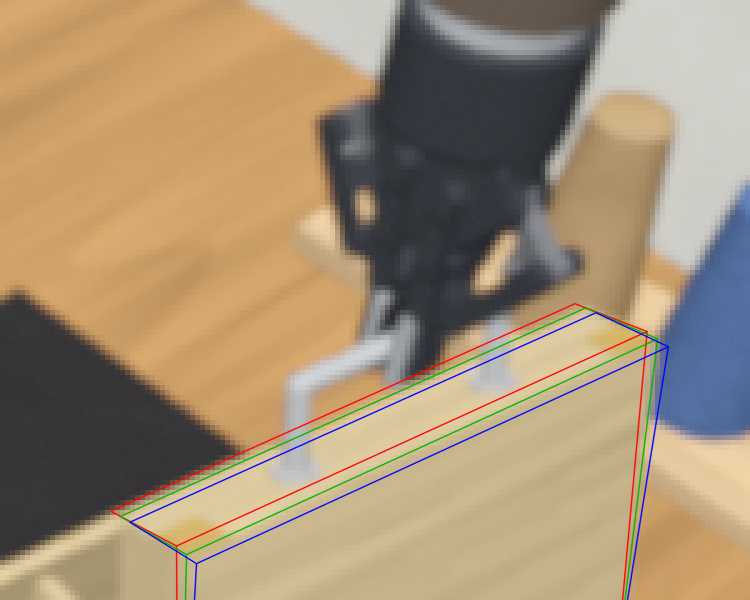

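View pics/g13top.png

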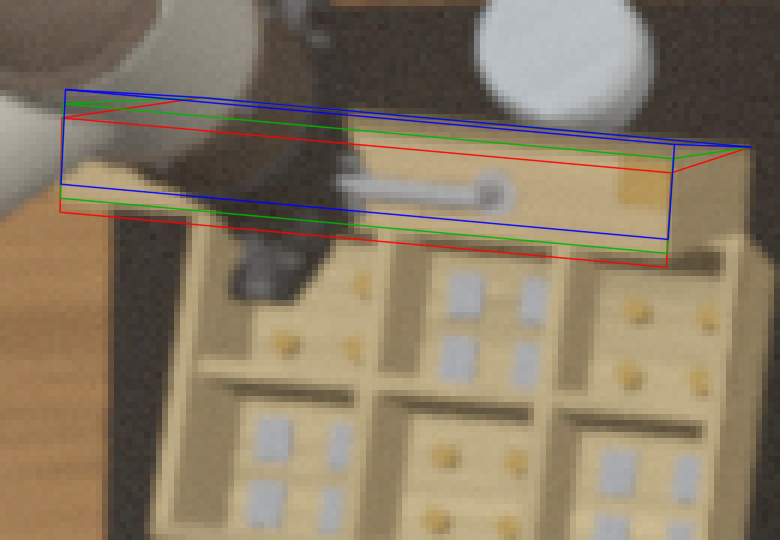

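View pics/r12scene.png

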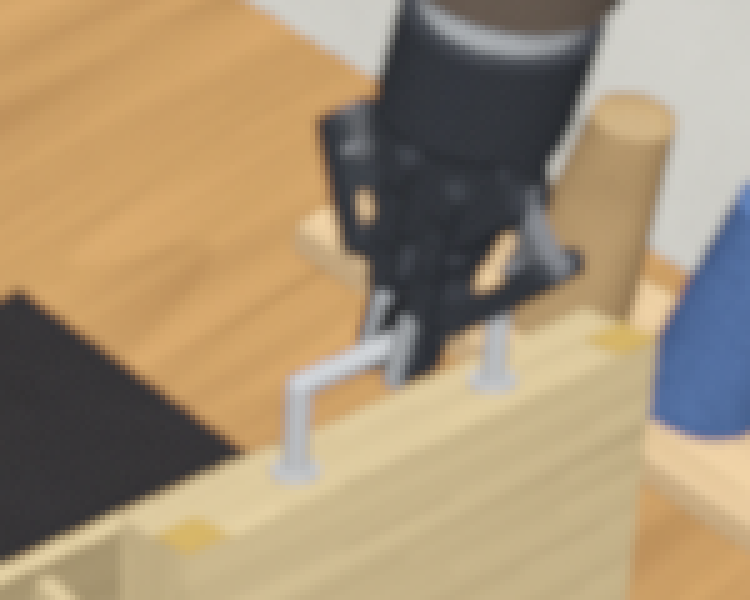

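Both cameras put the lid at about 75° (the green outline fits), and kinematics give 74.7–75.1°. I'll hold for a second and check steadiness and the rest of the bench.

Request:
{"name": "jog_arm", "arguments": {"rows": [[[0,0,0],[0,0,0],0.5],[[0,0,0],[0,0,0],0.5],[[0,0,0],[0,0,0],0.5],[[0,0,0],[0,0,0],0.5],[[0,0,0],[0,0,0],0.5],[[0,0,0],[0,0,0],0.5],[[0,0,0],[0,0,0],0.5],[[0,0,0],[0,0,0],0.5]]}}

```text
clock: 23.88
position: [647.7, 233.2, 281.5]
ee_rot: [-0.666, 0.746, -0.003, 0.004]
contact_force: [-2.3, 0.8, 11.4]
gripper_width: 7.7
```

```bash
python3 - <<'E'
from h import *
im=eyes.get_image("scene")[:,:,::-1]; cv2.imwrite("pics/fin_s.png",im)
im=eyes.get_image("top")[:,:,::-1]; cv2.imwrite("pics/fin_t.png",im)
s,p,R=st(); print(p,s["contact_force"],s["gripper_width"],s["clock"])
E
```

```text
[647.66691069 233.20179837 281.49923747] [-2.20186396  1.16053581 10.64907377] 7.69931667024503 23.975
```

View pics/fin_s.png

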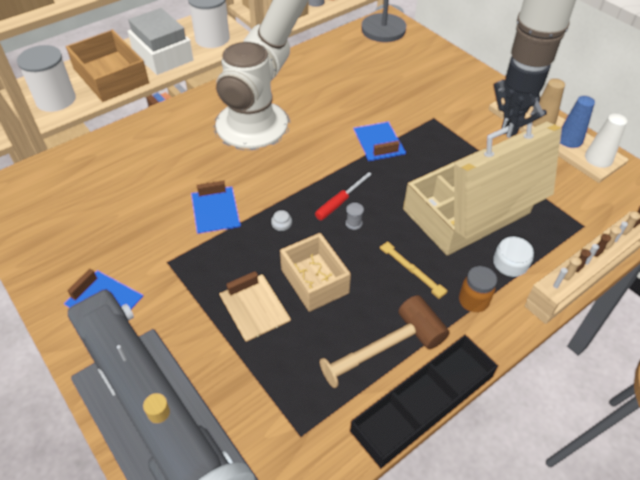

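View pics/fin_t.png

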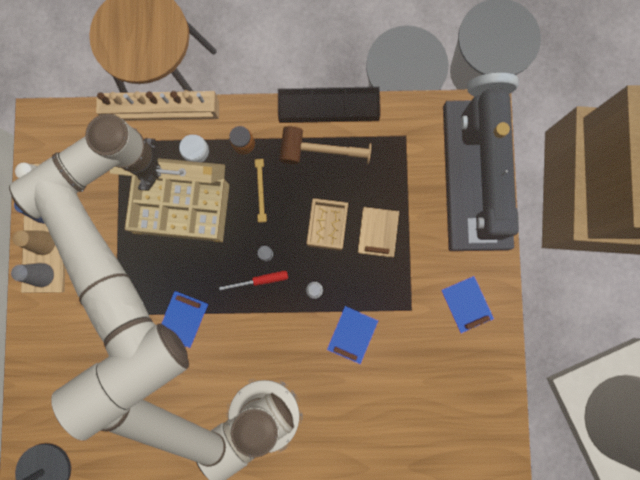

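Everything stands where it was. The wooden lid is flat beside the box at top (379,232), the box is unmoved at (328,224), and the chest lid is held steady. Handing in.

```bash
python3 -c "
from bench import arm
print(arm.job_done()); print(arm.read_state()['position'])"
```

```text
the job is handed in; nothing more can be done
None
the job is handed in; nothing more can be done
```

The job is handed in, with both parts done in the order asked, at about 24 s on the clock. No verdict was reported.

- **Screw box lid:** I gripped it by its wooden strip, tipped it up about 12° on its far edge and lifted it off. It was set down flat and right way up about 150 mm to the outer side of the box, with a light touch of about 6 N, and released.
- **Chest lid:** I swung it up by the handle, and it is still gripped at about 75° (1.31 rad). It never went past the balance point. Hand position over a 1 s hold drifted less than 0.1 mm.

**Last checks**
- **Angle:** hand position gives 74.7–75.1°, depending on whether the handle is taken at 210 or 208 mm from the hinge; the given closed and balance figures differ by about 2 mm on this. Outlines from both cameras fit about 75°, once each used its own measured chest position. The averaged position had the two cameras a degree or two apart.
- **Grip:** the bar slid roughly 2–4 mm along the pads during the swing. A steady upward force of about 11 N remains on the hand, well under the limits.
- **Bench:** in the final pictures the screw box and all the other things stand where they were.

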